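# Ready the laminator for thick pouches

## Robot

A 6-joint arm with a two-finger parallel gripper is mounted at the origin on the work surface. World frame = base frame: x ahead of the robot, y to its left, z up, the work surface at z = 0. Lengths are in m, angles in rad, forces in N, time in s.
With the tool pointing down it reaches from about 0.35 to 0.975 m from the base axis. Payload 17.4 kg.
Tool frame: the origin (TCP) lies on the centre line of the jaws, within the pads' length; the fingertips stand 14 mm ahead of it and the grasp point (between the pads) lies 5 mm behind it; z points along the fingers, y is the direction in which the jaws open and shut (so a half turn about z gives the same grasp; the last joint's range is limited). The gripper opens to 85 mm and grips with 20 to 120 N. Pads are 22 mm wide; open, the fingers measure 114 mm over their backs; the gripper's body (76 mm by 85 mm) begins 54 mm behind the grasp point. The pads swing forward as they close: fully open they stand 13 mm farther back than shut.
Start: joints at [1.221, 0.116, 1.442, -0, 1.584, -0.038], TCP at [0.207, 0.642, 0.245] pointing down, gripper open.
Joint ranges: [-2.83, 2.83], [-0.83, 2.19], [0.07, 2.5], [-1.14, 4.28], [0.01, 3], [-2.97, 2.97]. Speed limits (rad/s): [1.89, 1.89, 2.22, 3.14, 3.14, 3.14].

## Interface

Orientations are given as a unit quaternion [x, y, z, w].
In Python, from workcell import ctrl gives the robot as it stands.
- The arm moves only by the tool arm_command, never from a script. Its argument "plan" is one flat list of numbers, 4 for each row, row after row: the shift along the tool's x, y, z in mm, then the turn about the tool's z in rad. In form: [dx, dy, dz, turn, dx, dy, dz, turn, ...]. A call has 1 to 5 rows; each row shifts and turns the commanded pose from where the row before left it, along the tool's axes as they then stand; what a row does not reach is not made up. A row lasts 1/12 s, in which the tool goes at most 41.7 mm and 7.16 degrees, less where a joint would pass 70% of its speed; a pose out of reach is approached as far as the arm can. A call is refused whole if a number of a shift passes 41.7 or a number of a turn 0.125, either way. A call with a gripper value outside its range is refused whole. "gripper" is the finger opening in mm, from 0 to 85.4, set as the call begins (left out, the last holds). The fingers move at their own pace and stop on an object; "grip_force" is the grip in N (left out, the last holds). Time passes only in rows, so rows that do not move let the fingers close. It gives the time, the measured TCP pose, the force and the opening at its end, in the units of the state.
- ctrl.get_obs(): the state, without advancing time (a new reading comes with each control period).
- ctrl.get_image(name): name is "side" or "top" or "wrist"; returns a dict with "image" (420x560x3 uint8, blue, green, red), "z_map" (420x560 float32, m along the optical axis (not along the pixel's ray), 0 where there is no reading), "mtx" (3x3 intrinsics, pixels), "xyz" and "attitude" of the camera in the world. Camera axes: x right, y up, looking along -z (the intrinsics and any distortion apply to the point x, -y, -z); pixel columns grow to the right and rows downward; lengths in m; the calibration is good to about 2 mm. A picture is of the moment at which its call begins.
- ctrl.job_done(): hands the job in, once; it reports no verdict.
Trained networks look in a picture, given as the dict that the camera call returned (one of the last four; its "shot" number tells which), for a name from the list of things; names that differ only in an ending like _2 or _b are one class to them, and where a whole thing is asked for, a point or a joint stands for the part that bears it (a point fixed in the world has none). Each returns a list of dicts, best first, with "p" (0 to 1); they miss things now and then, are a little off and sometimes report something else, mostly with a low value. They report only what shows in the picture. A call takes as long as a camera call.
- ctrl.cut_out(picture, thing): "region" (420x560 bool, what is visible of it) and "bbox" ([centre column, centre row, width, height] in pixels, round what is visible of it).
- ctrl.spot_point(picture, thing): "location" ([column, row] in pixels: a listed point, or the origin of a listed thing).
The state is a dict: "clock": time; "joints": joint angles; "qvel": joint speeds; "effort": joint torques, N m; "ee_pos": TCP position; "tool_rot": TCP orientation; "contact_force": force on the tool from outside, world axes, zero at the start; "wrist_torque": the same for the moment, N m; "grip_width": opening from 0.0 (shut) to 1.0 (fully open).
Only numpy, scipy, OpenCV 4.12 (cv2) and the standard library are available. Lean on these libraries where they do the work, as an engineer would, in place of code of your own. Each camera call takes 0.05 s, during which the arm holds its last target.

## Task

Get the laminator ready for thick pouches: first push the roller-release lever on its left end back, away from the feed slot, fully to its stop, then push the selector dial's finger tab round click by click until its pointer rests at the three-dot mark. Only push with the fingertips, do not pinch the lever or the tab, and leave the other things on the desk and on the machine where they are.

Things in the scene. Friction and masses are not known exactly. Their poses are not given: they have to be found in the camera images.
- laminator: Laminator, white cover on grey base, 400 mm wide (its y), 150 mm deep (its x), flat top 80 mm up; heavy, does not shift; a thin feed table sticks out 40 mm more in front, 34 mm up. Origin: centre of its underside on the desk. Its x points from the feed slot (front, robot side) to the back, y to its left end seen from the front, z up. Lever on top at the left (+y) end, selector on top at the right (-y) end.
- dial_axis (a point): Point on the dial's vertical axis at the height of the machine's top, axes as the laminator's. The dial, on a black panel, has a grey skirt of 60 mm diameter rising 7 mm above the machine's top, a white boss of 28 mm diameter rising 17 mm, and one upright white finger tab reaching radially past the skirt to 47 mm from the axis, 12 mm thick, rising 26 mm, with a dark pointer line on its upper edge.
- tab (a point): Point in the tab's middle, 40 mm out from the dial's axis and 15 mm above the machine's top. Its x axis points radially outward along the pointer.
- three_dot_mark (a point): Middle of the printed three-dot mark on the machine's top, 53.5 mm from the dial's axis. The marks, seen from above, clockwise round the back of the dial and 40 degrees apart: a small ring (off), one dot, two dots (straight to the back, +x of the laminator), three dots, four dots. Dots 6 mm, white, in a row across the pointer's direction.
- selector (a joint): Dial angle in rad, growing clockwise seen from above: 0 ring (off), 0.698 one dot, 1.396 two dots, 2.094 three dots, 2.793 four dots; stops at -0.06 and 2.86. A sprung detent holds it at each mark: about 3 to 5 N on the tab 40 mm out drives it over the hump halfway between marks, then it snaps on by itself to the next mark. It starts at or before the two-dot mark.
- release (a joint): Lever angle in rad: 0 leaning 0.5 rad to the front (rollers released), 1.0 leaning 0.5 rad to the back against its stop (rollers closed). Friction holds it wherever it is left; about 3 N at the paddle moves it. Its hinge axis is the laminator's y, 8 mm below the machine's top, under the middle of the slot.
- lever_top (a point): Middle of the upper edge of the lever's black paddle, 53 mm from its hinge. The paddle is 34 mm wide (laminator's y), 11 mm thick, and reaches 31 mm down from this point; a narrower stem goes on into the slot.
- staple_box: Loose bystander, leave it where it stands. Box of staples 38 x 60 x 22 mm lying on the machine's top, origin under its centre.
- glue_stick: Loose bystander, leave it where it stands. Upright glue stick, 28 mm diameter, 98 mm tall, behind the machine, origin under its centre.
- mug: Loose bystander, leave it where it stands. White mug, 80 mm diameter, 90 mm tall, behind the machine, origin under its centre, handle at its +y.
- stapler: Loose bystander, leave it where it stands. Black stapler 150 x 36 x 60 mm (its x, y, z), right of the machine, origin under its centre.
- tape_dispenser: Loose bystander, leave it where it stands. Grey tape dispenser 150 x 60 x 80 mm (its x, y, z), left of the machine, origin under its centre.
- eraser: Loose bystander, leave it where it stands. Eraser 52 x 21 x 12 mm lying on the machine's top, origin under its centre.

How it is judged:
By the outcome, as a careful person would: the job done as asked, in the order asked, and still so for the second after the job is handed in, with the robot touching nothing.
It also fails if it takes over 54 s, if anything falls off the work surface, if the arm or the gripper's body presses on something with over 40 N, if the wrist force passes 120 N, or if a joint passes its speed limit or range.

## Working session

There is one attempt and no reset: what is moved stays moved. The work goes in short steps, Python scripts to look and compute and a tool call to move; the robot and the scene stay as the last step left them, time stands still between calls to the robot, and variables do not carry over. Pictures are saved under pics/ and viewed, and the job is handed in when it is done.

Besides the shell and the picture viewer there is one more tool, called after "Emit:" as a command line: name --argument value ..., lists and objects as JSON in quotes. arm_command: Moves the arm, as the interface text tells. Its arguments: {"type":"object","properties":{"plan":{"type":"array","items":{"type":"number"}},"gripper":{"type":"number"},"grip_force":{"type":"number"}},"required":["plan"]}

```bash
mkdir -p pics; cat > h.py <<'E'
from workcell import ctrl
import numpy as np, cv2
from scipy.spatial.transform import Rotation as R
def att(c):
    a=np.array(c["attitude"]); return R.from_quat(a).as_matrix() if a.size==4 else a.reshape(3,3)
def unproj(c,u,v,z):
    K=c["mtx"]; p=np.array([(u-K[0,2])/K[0,0]*z,-(v-K[1,2])/K[1,1]*z,-z])
    return att(c)@p+np.array(c["xyz"])
def at_height(c,u,v,h):
    o=np.array(c["xyz"]); d=unproj(c,u,v,1.)-o
    return o+d*(h-o[2])/d[2]
def proj(c,P):
    q=att(c).T@(np.array(P)-np.array(c["xyz"])); K=c["mtx"]
    return K[0,0]*q[0]/-q[2]+K[0,2], K[1,1]*-q[1]/-q[2]+K[1,2]
E
python3 - <<'E'
from h import *
o=ctrl.get_obs(); print(o)
for n in ["top","side","wrist"]:
    c=ctrl.get_image(n); cv2.imwrite(f"pics/{n}0.png",c["image"]); print(n,[k for k in c],c["xyz"],c["attitude"],c["mtx"].tolist())
    for t in ["laminator","dial_axis","tab","three_dot_mark","lever_top","staple_box","eraser"]:
        r=ctrl.spot_point(c,t)
        for q in r[:2]:
            u,v=q["location"]; z=c["z_map"][int(np.clip(v,0,419)),int(np.clip(u,0,559))]
            print(t,round(q["p"],2),np.round(q["location"],1),np.round(unproj(c,u,v,z),4))
print(ctrl.get_obs()["clock"])
E
```

```text
{'clock': 0.0, 'joints': array([ 1.22122203e+00,  1.16503859e-01,  1.44228641e+00,  2.26627895e-06,
        1.58396942e+00, -3.77985185e-02]), 'qvel': array([ 2.51847265e-04,  1.38207275e-04, -8.38467668e-04, -8.48915110e-05,
       -7.37523505e-04,  7.39575598e-04]), 'effort': array([ 2.56357627e-03, -7.32005811e+01, -6.32479191e+01,  1.50775077e-04,
        6.51052324e-03, -1.62633853e-05]), 'ee_pos': array([0.20700396, 0.64229505, 0.24453697]), 'tool_rot': array([ 1.55257243e-01,  9.87873903e-01, -5.72390395e-04, -1.13426339e-04]), 'contact_force': array([-0.44708206,  0.49204536, -0.75777741]), 'wrist_torque': array([-6.75944635e-03,  4.70622676e-05,  5.13591671e-02]), 'grip_width': 1.0023336564819612}
top ['image', 'z_map', 'mtx', 'xyz', 'attitude', 'shot'] [0.41692753 0.04269463 1.23987341] [ 0.06447591 -0.05637808 -0.70371588  0.70530017] [[542.3826092126296, 0.0, 277.9789325470311], [0.0, 542.3826092126296, 204.58312745745155], [0.0, 0.0, 1.0]]
laminator 0.71 [313.7 222.6] [ 0.5786 -0.021   0.076 ]
dial_axis 0.73 [368.  208.6] [ 0.607  -0.1368  0.0907]
tab 0.67 [368.7 191.6] 
[... 430 characters left out ...]
37], [0.0, 399.1258247024891, 207.20834491210996], [0.0, 0.0, 1.0]]
laminator 0.59 [278.9 255.6] [ 0.5808 -0.109   0.0807]
dial_axis 0.56 [293.3 268.5] [ 0.6046 -0.1566  0.09  ]
tab 0.95 [312.  257.1] [ 0.638  -0.1408  0.1015]
three_dot_mark 0.71 [323.9 277.7] [ 0.6567 -0.1695  0.0792]
lever_top 0.53 [256.  178.9] [0.5285 0.2367 0.0574]
staple_box 0.89 [289.8 212.8] [0.6057 0.0047 0.1005]
eraser 0.58 [252.7 225.7] [ 0.5298 -0.0191  0.0864]
wrist ['image', 'z_map', 'mtx', 'xyz', 'attitude', 'shot'] [0.14449874 0.6628963  0.37328569] [-0.10684508 -0.07762729  0.58339366  0.80138004] [[334.7095307151749, 0.0, 283.7101595789121], [0.0, 334.7095307151749, 213.72496662580352], [0.0, 0.0, 1.0]]
1.2
```

```bash
python3 - <<'E'
import cv2
a=cv2.imread("pics/top0.png"); cv2.imwrite("pics/top0c.png",cv2.resize(a[150:290,200:450],None,fx=3.2,fy=3.2,interpolation=cv2.INTER_CUBIC))
E
```

```text
(no output)
```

View pics/top0.png

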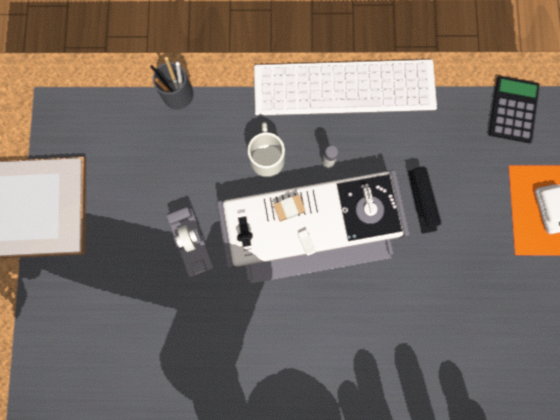

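View pics/side0.png

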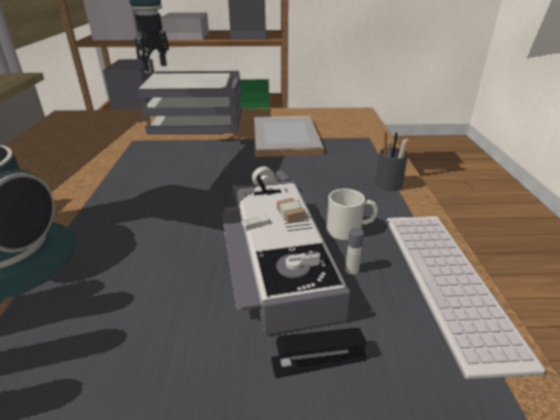

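View pics/top0c.png

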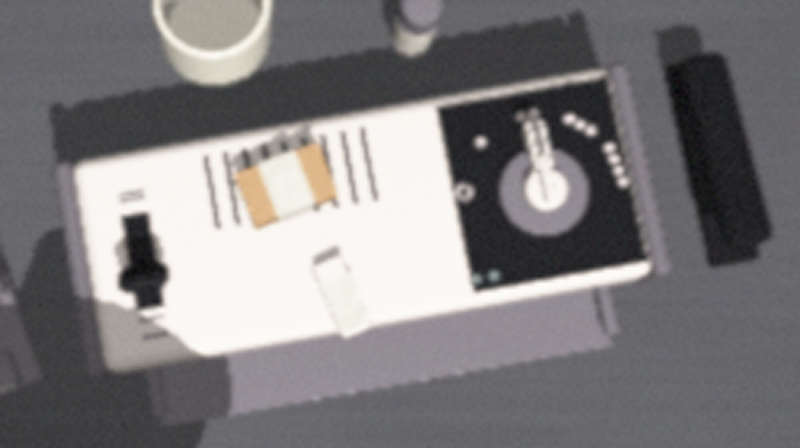

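The top view shows the tab at (368,192) pointing at the two dots, and the black lever at about (244,230) leaning toward the front. The staple box is at (289,207) and the eraser at (305,242). Next I fit the machine's pose.

```bash
cat >> h.py <<'E'
def cloud(c):
    z=c["z_map"]; v,u=np.mgrid[0:420,0:560]; K=c["mtx"]
    p=np.stack([(u-K[0,2])/K[0,0]*z,-(v-K[1,2])/K[1,1]*z,-z],-1)
    P=p@att(c).T+np.array(c["xyz"]); P[z<=0]=np.nan; return P
E
python3 - <<'E'
from h import *
c=ctrl.get_image("top"); P=cloud(c); np.savez("top.npz",P=P,im=c["image"])
m=(P[...,2]>0.068)&(P[...,2]<0.088)&(P[...,0]>0.45)&(P[...,0]<0.72)&(abs(P[...,1]+0.02)<0.24)
r=ctrl.cut_out(c,"laminator")[0]; print(r["p"],r["bbox"])
m2=m.astype(np.uint8); n,l,s,_=cv2.connectedComponentsWithStats(cv2.morphologyEx(m2,cv2.MORPH_CLOSE,np.ones((15,15))))
k=1+np.argmax(s[1:,4]); pts=P[(l==k)&m][:,:2].astype(np.float32)
print(np.median(P[(l==k)&m][:,2]))
rr=cv2.minAreaRect(pts); print(rr)
for lo in (0.02,0.05): 
  pass
for t in ["dial_axis","three_dot_mark","tab","lever_top"]:
    print(t,[(q["location"],q["p"]) for q in ctrl.spot_point(c,t)[:2]])
for t in ["dial_axis","three_dot_mark","laminator"]:
    u,v=ctrl.spot_point(c,t)[0]["location"]; print(t,at_height(c,u,v,0.0 if t=="laminator" else 0.08))
# lever: points higher than 0.09 near lever
q=(P[...,2]>0.088)&(abs(P[...,0]-0.545)<0.08)&(abs(P[...,1]-0.12)<0.06)
print(P[q].round(3).tolist()[:60])
for t in ["lever_top","release"]:
  try:
    r=ctrl.cut_out(c,t)[0]; reg=r["region"]; print(t,r["p"],r["bbox"], np.nanmin(P[reg],0),np.nanmax(P[reg],0))
  except Exception as e: print(e)
E
```

```text
0.7 [314.5, 227.1, 191.7, 113.8]
0.07998417960133952
((0.5881749987602234, -0.017076000571250916), (0.15383975207805634, 0.4001082479953766), 10.461007118225098)
dial_axis [([369.1, 210.6], 0.56)]
three_dot_mark [([383.2, 190.9], 0.55)]
tab [([369.2, 190.9], 0.9), ([367.6, 209.2], 0.19)]
lever_top [([331.1, 163.5], 0.69), ([247.0, 241.3], 0.61)]
dial_axis [ 0.60441173 -0.14071109  0.08      ]
three_dot_mark [ 0.64785562 -0.17242219  0.08      ]
laminator [ 0.59169401 -0.01783264  0.        ]
[[0.617, 0.062, 0.099], [0.617, 0.06, 0.103], [0.615, 0.067, 0.102], [0.615, 0.065, 0.102], [0.615, 0.062, 0.102], [0.614, 0.06, 0.106], [0.613, 0.067, 0.101], [0.612, 0.065, 0.105], [0.612, 0.062, 0.104], [0.613, 0.06, 0.102], [0.611, 0.067, 0.096], [0.61, 0.065, 0.102], [0.61, 0.062, 0.102], [0.611, 0.06, 0.101], [0.609, 0.065, 0.099], [0.609, 0.062, 0.101], [0.608, 0.06, 0.102], [0.606, 0.065, 0.1], [0.606, 0.062, 0.102], [0.606, 0.06, 0.103], [0.606, 0.065, 0.093], [0.604, 0.062, 0.103], [0.604, 0.06, 0.103], [0.602, 0.062, 0.099], [0.602, 0.06, 0.102], [0.6, 0.062, 0.099], [0.6, 0.06, 0.102]
[... 184 characters left out ...]
555, 0.128, 0.097], [0.555, 0.126, 0.099], [0.555, 0.124, 0.098], [0.555, 0.122, 0.097], [0.555, 0.119, 0.104], [0.554, 0.117, 0.106], [0.555, 0.115, 0.103], [0.555, 0.113, 0.096], [0.553, 0.141, 0.098], [0.553, 0.138, 0.1], [0.553, 0.137, 0.095], [0.553, 0.134, 0.102], [0.552, 0.132, 0.106], [0.552, 0.13, 0.105], [0.552, 0.127, 0.106], [0.552, 0.125, 0.109], [0.552, 0.123, 0.105], [0.551, 0.121, 0.113], [0.551, 0.119, 0.112], [0.552, 0.117, 0.109], [0.551, 0.114, 0.113], [0.553, 0.113, 0.103], [0.551, 0.143, 0.098], [0.55, 0.14, 0.101], [0.55, 0.138, 0.106]]
lever_top 0.72 [244.1, 237.8, 13.2, 5.9] [0.53569339 0.11140338 0.08250742] [0.55922327 0.14337019 0.12535521]
list index out of range
```

```bash
python3 - <<'E'
from h import *
yaw=np.deg2rad(10.46); ex=np.array([np.cos(yaw),np.sin(yaw)]); ey=np.array([-ex[1],ex[0]]); C=np.array([0.588,-0.017])
lam=lambda p:np.round(np.array([(p[:2]-C)@ex,(p[:2]-C)@ey,p[2]])*1000,1)
for n in ["top","side"]:
    c=ctrl.get_image(n); P=cloud(c)
    Q=P.copy(); Q[...,0]=(P[...,:2]-C)@ex; Q[...,1]=(P[...,:2]-C)@ey
    for t,h in [("laminator",0),("dial_axis",.08),("three_dot_mark",.08),("tab",.095)]:
        for r in ctrl.spot_point(c,t)[:1]:
            print(n,t,round(r["p"],2),lam(at_height(c,*r["location"],h)))
    # lever
    q=(Q[...,2]>0.095)&(Q[...,2]<0.13)&(abs(Q[...,0])<0.06)&(abs(Q[...,1]-0.15)<0.045)
    L=Q[q]; print("lever",len(L),np.round(np.percentile(L,[2,50,98],axis=0)*1000,1).tolist() if len(L) else "")
    q2=q&(Q[...,2]>0.112); 
    if q2.any(): print(" top",np.round(np.mean(Q[q2],0)*1000,1),np.round(np.percentile(Q[q2],[5,95],axis=0)*1000,1).tolist())
    # boss and tab
    d=(abs(Q[...,1]+0.125)<0.06)&(abs(Q[...,0])<0.07)
    q=d&(Q[...,2]>0.1005)&(Q[...,2]<.112); print(" tab",q.sum(),np.round(np.percentile(Q[q],[3,50,97],axis=0)*1000,1).tolist())
    q=d&(Q[...,2]>0.093)&(Q[...,2]<.0995); print(" boss",q.sum(),np.round(np.percentile(Q[q],[3,50,97],axis=0)*1000,1).tolist())
    q=d&(Q[...,2]>0.0845)&(Q[...,2]<.0895); print(" skirt",q.sum(),np.round(np.percentile(Q[q],[3,50,97],axis=0)*1000,1).tolist())
    # rear/side faces
    m=(Q[...,2]>0.076)&(Q[...,2]<0.084)&(abs(Q[...,0])<.1)&(abs(Q[...,1])<.22); print(" top ext",np.round(np.percentile(Q[m],[0.5,99.5],axis=0)*1000,1).tolist())
E
```

```text
top laminator 0.96 [ 0.2 -8.8  0. ]
top dial_axis 0.69 [  -5.9 -122.1   80. ]
top three_dot_mark 0.58 [  25.9 -155.4   80. ]
top tab 0.94 [  38.4 -126.7   95. ]
lever 130 [[-25.2, 134.0, 97.4], [-17.3, 149.7, 117.5], [-6.4, 166.2, 123.3]]
 top [-19.2 149.8 118.7] [[-24.8, 135.8, 113.3], [-13.0, 164.4, 122.8]]
 tab 121 [[-12.9, -129.8, 101.1], [18.0, -123.3, 104.9], [40.5, -118.3, 109.6]]
 boss 97 [[-16.2, -135.9, 93.5], [-4.4, -120.5, 96.4], [36.0, -111.3, 99.2]]
 skirt 439 [[-52.2, -174.2, 84.6], [-6.9, -120.6, 86.3], [59.0, -70.1, 89.1]]
 top ext [[-68.6, -196.1, 76.1], [72.3, 196.3, 83.9]]
side laminator 0.97 [0.7 7.1 0. ]
side three_dot_mark 0.71 [  39.1 -166.    80. ]
side tab 0.79 [  29.7 -134.5   95. ]
lever 86 [[-25.7, 129.4, 96.1], [-18.1, 134.2, 112.7], [-7.6, 159.6, 121.3]]
 top [-21.  142.5 117.6] [[-25.6, 130.6, 113.8], [-15.1, 159.2, 121.1]]
 tab 160 [[-13.0, -132.6, 100.8], [15.2, -128.6, 104.2], [39.3, -121.6, 106.8]]
 boss 146 [[-17.5, -139.2, 93.3], [-0.2, -132.0, 96.4], [37.8, -124.7, 98.9]]
 skirt 389 [[-32.1, -154.2, 85.0], [-12.0, -137.2, 86.7], [31.5, -101.1, 88.8]]
 top ext [[-69.4, -200.7, 76.2], [70.9, 189.9, 83.1]]
```

Emit:
arm_command --plan '[0,-40,0,-0.12,0,-40,0,-0.12,0,-40,0,-0.12,0,-40,0,-0.12,0,-40,0,0]' --gripper 0 --grip_force 40

```text
clock: 2.67
ee_pos: [0.192, 0.4441, 0.2451]
tool_rot: [-0.089, 0.996, 0.0, -0.0]
contact_force: [1.2, 0.2, 0.8]
grip_width: 0.297
```

Emit:
arm_command --plan '[-22,-34,0,0,-22,-34,0,0,-22,-34,0,0,-22,-34,0,0,-22,-34,0,0]'

```text
clock: 3.08
ee_pos: [0.3306, 0.295, 0.2457]
tool_rot: [-0.084, 0.996, 0.0, 0.0]
contact_force: [0.2, 1.0, 0.7]
grip_width: 0.0
```

Emit:
arm_command --plan '[-22,-34,0,0,-22,-34,0,0,-22,-34,0,0,-22,-34,0,0,-22,-34,0,0]'

```text
clock: 3.5
ee_pos: [0.4677, 0.1455, 0.2457]
tool_rot: [-0.084, 0.996, 0.0, 0.0]
contact_force: [-0.2, 1.7, 0.4]
grip_width: 0.002
```

```bash
python3 - <<'E'
from h import *
o=ctrl.get_obs(); print(o["ee_pos"],o["tool_rot"],o["grip_width"],o["contact_force"])
yaw=np.deg2rad(10.46); ex=np.array([np.cos(yaw),np.sin(yaw)]); ey=np.array([-ex[1],ex[0]]); C=np.array([0.588,-0.017])
print("lam",(o["ee_pos"][:2]-C)@ex*1e3,(o["ee_pos"][:2]-C)@ey*1e3)
c=ctrl.get_image("wrist"); cv2.imwrite("pics/w1.png",c["image"]); P=cloud(c)
Q=P.copy(); Q[...,0]=(P[...,:2]-C)@ex; Q[...,1]=(P[...,:2]-C)@ey
for t in ["lever_top","dial_axis","three_dot_mark","tab","laminator"]:
    for r in ctrl.spot_point(c,t)[:1]: print(t,r["p"],r["location"])
q=(Q[...,2]>0.095)&(Q[...,2]<0.13)&(abs(Q[...,0])<0.06)&(abs(Q[...,1]-0.15)<0.045)
print(q.sum(), np.round(np.percentile(Q[q],[2,50,98],axis=0)*1000,1).tolist() if q.any() else "")
c=ctrl.get_image("side"); cv2.imwrite("pics/s1.png",c["image"]); P=cloud(c)
q=(np.linalg.norm(P[...,:2]-o["ee_pos"][:2],axis=-1)<0.05)&(P[...,2]>0.15); 
print("finger pts", np.round(np.percentile(P[q],[0.5,1,2,5],axis=0)[:,2],4)if q.any() else "")
E
```

```text
[0.4677468  0.14549862 0.24566601] [-8.38524550e-02  9.96478073e-01  9.57738172e-05  4.53593579e-04] 0.0016327586807830658 [-0.15636617  1.74099171  0.36834984]
lam -88.75335079185717 181.63005138104936
lever_top 0.82 [245.7, 287.4]
three_dot_mark 0.59 [247.1, 285.2]
275 [[-26.3, 132.4, 96.1], [-22.9, 141.7, 118.6], [-17.1, 149.9, 121.2]]
finger pts [0.2346 0.2393 0.2462 0.2666]
```

View pics/w1.png

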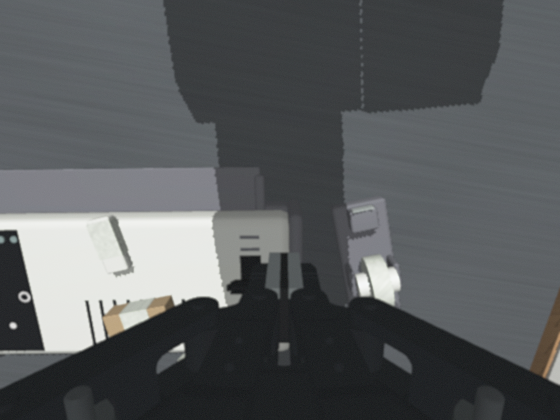

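View pics/s1.png

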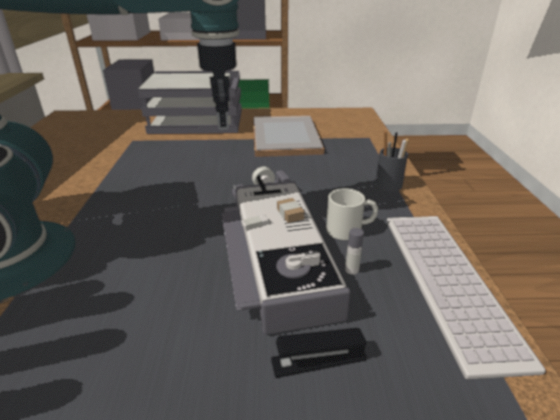

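Emit:
arm_command --plan '[-27,-31,0,0,0,0,40,0,0,0,40,0,0,0,40,0,0,0,12,0]'

```text
clock: 4.27
ee_pos: [0.4958, 0.122, 0.1078]
tool_rot: [-0.085, 0.996, -0.0, -0.003]
contact_force: [0.4, -0.7, -1.3]
grip_width: -0.002
```

```bash
cat >> h.py <<'E'
yaw=np.deg2rad(10.46); ex=np.array([np.cos(yaw),np.sin(yaw)]); ey=np.array([-ex[1],ex[0]]); C=np.array([0.588,-0.017])
def lamp():
    o=ctrl.get_obs(); p=o["ee_pos"]; f=o["contact_force"]
    print("t %.2f lam"%o["clock"],np.round([(p[:2]-C)@ex*1e3,(p[:2]-C)@ey*1e3,p[2]*1e3],1),"F lam",np.round([f[:2]@ex,f[:2]@ey,f[2]],1))
E
python3 - <<'E'
from h import *
lamp()
c=ctrl.get_image("side"); cv2.imwrite("pics/s2.png",cv2.resize(c["image"][60:270,180:390],None,fx=2.8,fy=2.8))
c=ctrl.get_image("top"); cv2.imwrite("pics/t2.png",cv2.resize(c["image"][150:290,200:450],None,fx=3.2,fy=3.2))
E
```

```text
t 4.27 lam [-65.4 153.4 107.8] F lam [ 0.3 -0.7 -1.3]
```

View pics/s2.png

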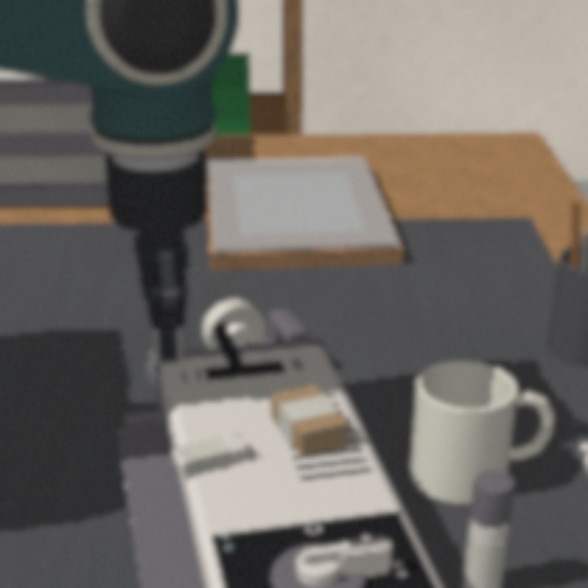

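View pics/t2.png

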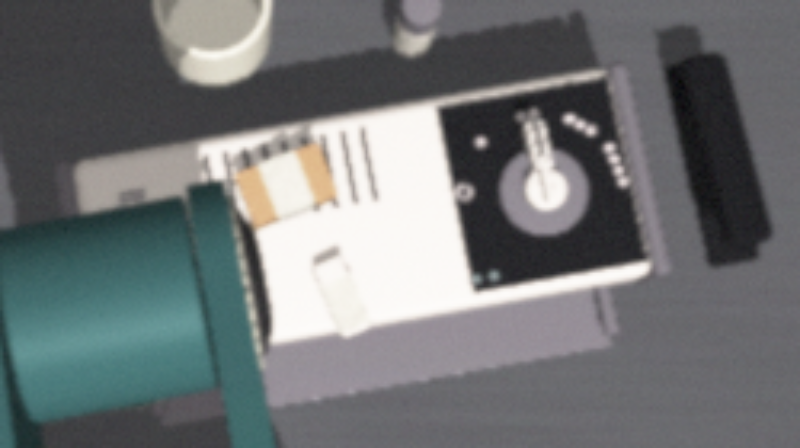

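Emit:
arm_command --plan '[-12,-3,-5,0,-12,0,0,0,-8,0,0,0,-8,0,0,0,-8,0,0,0]'

```text
clock: 4.78
ee_pos: [0.5472, 0.127, 0.1199]
tool_rot: [-0.084, 0.996, 0.0, 0.001]
contact_force: [-4.2, -0.2, 5.0]
grip_width: 0.004
```

```bash
python3 -c "
from h import *
lamp()"
```

```text
t 4.78 lam [-14.  149.1 119.9] F lam [-4.2  0.6  5. ]
```

Emit:
arm_command --plan '[-5,0,0,0,-5,0,0,0,-3,0,0,0,0,0,0,0]'

```text
clock: 5.12
ee_pos: [0.5595, 0.1288, 0.118]
tool_rot: [-0.084, 0.996, -0.0, -0.0]
contact_force: [-0.4, -0.0, -0.6]
grip_width: 0.001
```

```bash
python3 - <<'E'
from h import *
lamp()
c=ctrl.get_image("side"); cv2.imwrite("pics/s3.png",cv2.resize(c["image"][60:270,180:390],None,fx=2.8,fy=2.8))
E
```

```text
t 5.12 lam [ -1.6 148.5 118. ] F lam [-0.4  0.  -0.6]
```

View pics/s3.png

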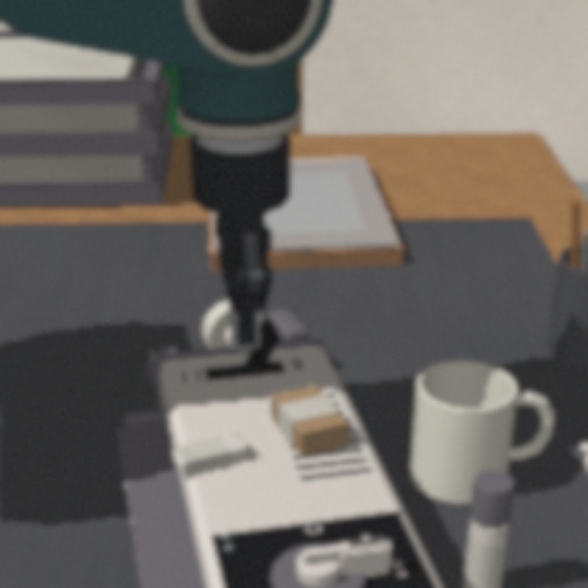

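Emit:
arm_command --plan '[-3,0,0,0,-2,0,0,0,0,0,0,0]'

```text
clock: 5.42
ee_pos: [0.5618, 0.129, 0.1177]
tool_rot: [-0.084, 0.996, -0.0, -0.004]
contact_force: [-26.9, -5.5, 10.0]
grip_width: -0.002
```

```bash
python3 -c "
from h import *
lamp()"
```

```text
t 5.42 lam [  0.7 148.4 117.7] F lam [-27.4  -0.5  10. ]
```

Emit:
arm_command --plan '[-2,0,0,0,-2,0,0,0,0,0,0,0]'

```text
clock: 5.67
ee_pos: [0.5627, 0.1292, 0.1174]
tool_rot: [-0.084, 0.996, -0.001, -0.008]
contact_force: [-60.2, -11.7, 26.4]
grip_width: -0.002
```

```bash
python3 -c "
from h import *
lamp()"
```

```text
t 5.67 lam [  1.7 148.4 117.4] F lam [-61.3  -0.6  26.4]
```

The force climbed to 61 N with almost no travel, so the lever is on its stop. I back off now.

Emit:
arm_command --plan '[10,0,0,0,15,0,0,0,15,0,0,0,0,0,-40,0,0,0,-40,0]'

```text
clock: 6.08
ee_pos: [0.527, 0.1231, 0.1974]
tool_rot: [-0.084, 0.996, -0.0, -0.002]
contact_force: [1.5, -0.2, 2.2]
grip_width: 0.002
```

Emit:
arm_command --plan '[0,-40,-10,0,0,-40,0,0,0,-40,0,0,0,-40,0,0,0,-20,0,0]'

```text
clock: 6.5
ee_pos: [0.559, -0.0576, 0.2085]
tool_rot: [-0.083, 0.997, -0.001, 0.0]
contact_force: [0.5, 0.4, 0.0]
grip_width: 0.004
```

```bash
python3 - <<'E'
from h import *
lamp()
for n in ["side","top"]:
    c=ctrl.get_image(n); P=cloud(c); cv2.imwrite(f"pics/{n}4.png",cv2.resize(c["image"][60:270,180:420] if n=="side" else c["image"][150:290,200:450],None,fx=2.8,fy=2.8))
    Q=P.copy(); Q[...,0]=(P[...,:2]-C)@ex; Q[...,1]=(P[...,:2]-C)@ey
    q=(Q[...,2]>0.095)&(Q[...,2]<0.13)&(abs(Q[...,0])<0.06)&(abs(Q[...,1]-0.15)<0.045)
    print(n,q.sum(), np.round(np.percentile(Q[q],[2,50,98],axis=0)*1000,1).tolist() if q.any() else "")
E
```

```text
t 6.50 lam [-35.9 -34.7 208.5] F lam [0.6 0.3 0. ]
side 90 [[8.9, 129.2, 96.5], [15.7, 136.2, 111.8], [25.0, 160.1, 118.9]]
top 176 [[6.6, 133.6, 95.9], [15.8, 150.0, 112.3], [26.7, 165.9, 121.7]]
```

View pics/side4.png

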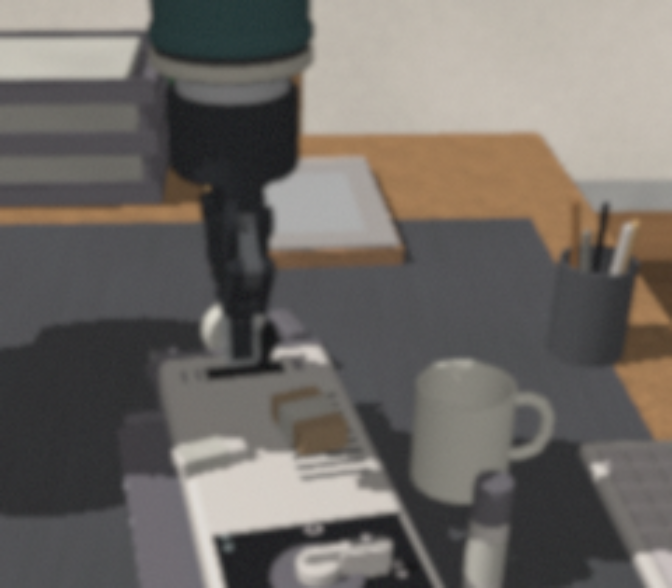

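View pics/top4.png

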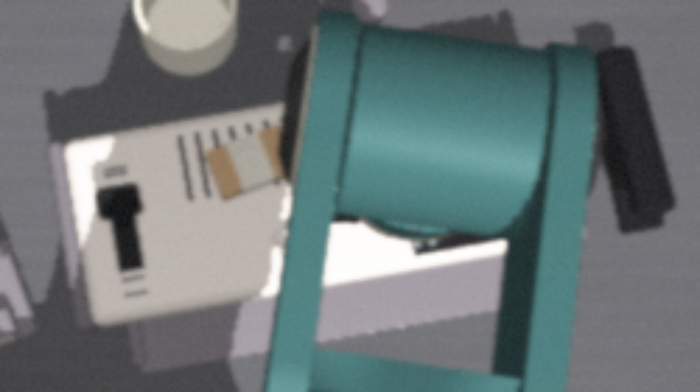

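Emit:
arm_command --plan '[-26,-20,0,0,-26,-20,0,0,-25,-19,0,0,0,0,30,0,0,0,0,0]'

```text
clock: 7.02
ee_pos: [0.644, -0.099, 0.1731]
tool_rot: [-0.084, 0.996, 0.001, -0.003]
contact_force: [-0.6, 0.2, -1.9]
grip_width: -0.001
```

```bash
python3 - <<'E'
from h import *
lamp()
c=ctrl.get_image("wrist"); P=cloud(c); cv2.imwrite("pics/w5.png",c["image"])
Q=P.copy(); Q[...,0]=(P[...,:2]-C)@ex; Q[...,1]=(P[...,:2]-C)@ey
d=(abs(Q[...,1]+0.125)<0.05)&(abs(Q[...,0])<0.07)
q=d&(Q[...,2]>0.1015)&(Q[...,2]<.112); print(" tab",q.sum(),np.round(np.percentile(Q[q],[3,50,97],axis=0)*1000,1).tolist() if q.any() else "")
for t,h in [("dial_axis",.08),("three_dot_mark",.08),("tab",.095)]:
    for r in ctrl.spot_point(c,t)[:1]:
        p=at_height(c,*r["location"],h); print(t,round(r["p"],2),r["location"],(p[:2]-C)@ex*1e3,(p[:2]-C)@ey*1e3)
c=ctrl.get_image("side"); cv2.imwrite("pics/s5.png",cv2.resize(c["image"][130:330,200:400],None,fx=3,fy=3))
E
```

```text
t 7.02 lam [ 40.2 -90.8 173.1] F lam [-0.6  0.3 -1.9]
 tab 1427 [[-12.1, -130.6, 102.2], [17.4, -124.7, 104.4], [39.2, -119.6, 106.4]]
dial_axis 0.64 [227.3, 160.5] -2.813487616526295 -127.00142098337524
three_dot_mark 0.55 [182.5, 217.9] 35.78725056384629 -160.01688531827205
tab 0.84 [232.3, 225.1] 36.98639428466806 -123.68850117324341
```

View pics/w5.png

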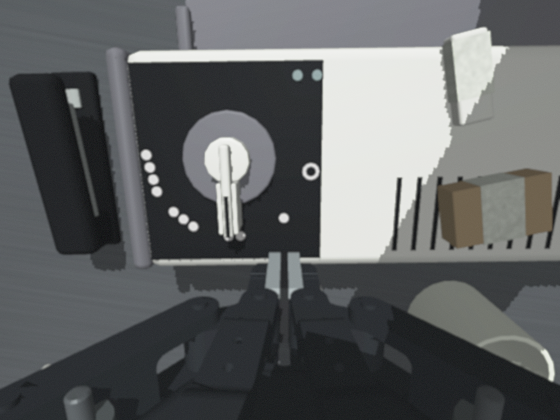

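View pics/s5.png

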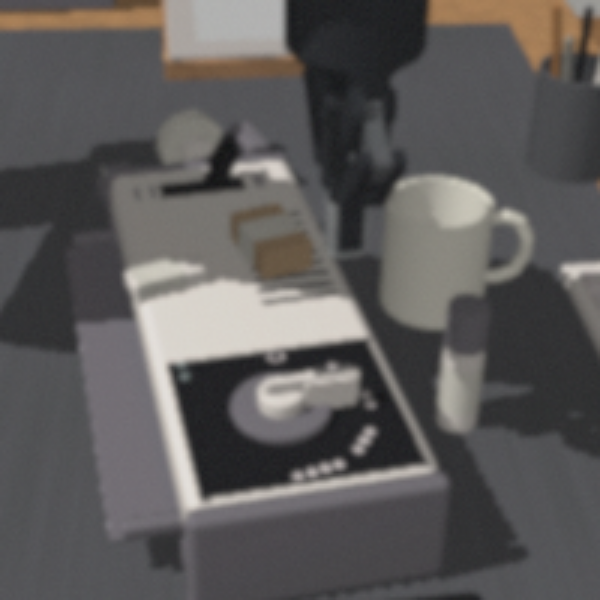

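Emit:
arm_command --plan '[0,0,35,0,0,0,30,0,0,-5,2,0,0,-3,0,0]'

```text
clock: 7.6
ee_pos: [0.6454, -0.1071, 0.1114]
tool_rot: [-0.084, 0.996, 0.0, -0.001]
contact_force: [0.3, 0.0, 0.9]
grip_width: 0.003
```

```bash
python3 -c "
from h import *
lamp()"
```

```text
t 7.60 lam [ 40.  -99.1 111.4] F lam [ 0.3 -0.   0.9]
```

Emit:
arm_command --plan '[0,-4,0,0,0,-4,0,0,0,0,0,0]'

```text
clock: 7.85
ee_pos: [0.6481, -0.116, 0.1136]
tool_rot: [-0.084, 0.996, -0.001, 0.001]
contact_force: [0.2, -0.0, -0.2]
grip_width: 0.0
```

```bash
python3 - <<'E'
from h import *
lamp()
c=ctrl.get_image("wrist"); cv2.imwrite("pics/w6.png",c["image"])
c=ctrl.get_image("side"); cv2.imwrite("pics/s6.png",cv2.resize(c["image"][130:330,200:400],None,fx=3,fy=3))
E
```

```text
t 7.85 lam [  41.1 -108.3  113.6] F lam [ 0.2 -0.  -0.2]
```

View pics/w6.png

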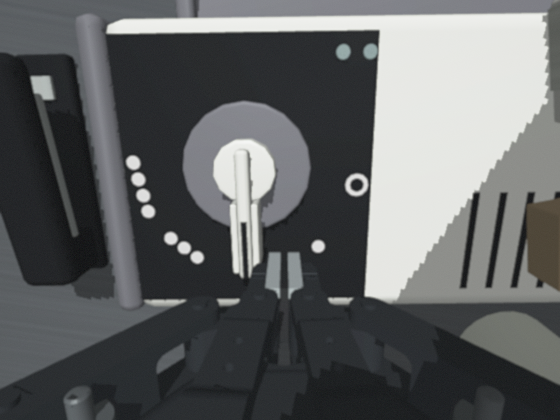

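View pics/s6.png

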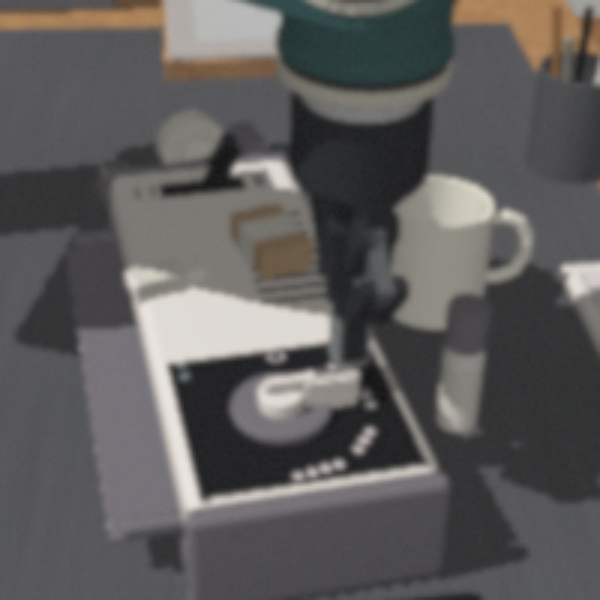

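Emit:
arm_command --plan '[0,0,5,0,0,0,5,0,0,0,0,0]'

```text
clock: 8.2
ee_pos: [0.6469, -0.1146, 0.1001]
tool_rot: [-0.084, 0.996, 0.0, -0.001]
contact_force: [0.8, 2.8, 0.4]
grip_width: 0.003
```

```bash
python3 -c "
from h import *
lamp()"
```

```text
t 8.20 lam [  40.2 -106.6  100.1] F lam [1.3 2.6 0.4]
```

Emit:
arm_command --plan '[0,-3,0,0,0,-3,0,0,0,0,0,0]'

```text
clock: 8.45
ee_pos: [0.648, -0.1193, 0.1003]
tool_rot: [-0.084, 0.996, 0.002, -0.001]
contact_force: [0.7, 14.8, -3.1]
grip_width: -0.002
```

```bash
python3 -c "
from h import *
lamp()"
```

```text
t 8.45 lam [  40.4 -111.5  100.3] F lam [ 3.4 14.4 -3.1]
```

Emit:
arm_command --plan '[0,-3,0,0,0,-2,0,0,0,0,0,0]'

```text
clock: 8.7
ee_pos: [0.6489, -0.1258, 0.1008]
tool_rot: [-0.084, 0.996, 0.0, -0.0]
contact_force: [-0.1, -0.5, 0.4]
grip_width: 0.004
```

```bash
python3 - <<'E'
from h import *
lamp()
c=ctrl.get_image("wrist"); cv2.imwrite("pics/w7.png",c["image"])
E
```

```text
t 8.70 lam [  40.1 -118.   100.8] F lam [-0.2 -0.4  0.4]
```

View pics/w7.png

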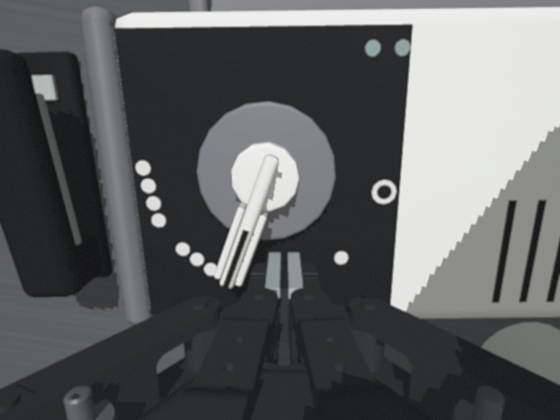

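Emit:
arm_command --plan '[0,0,0,0,0,0,0,0]'

```text
clock: 8.92
ee_pos: [0.6491, -0.126, 0.1013]
tool_rot: [-0.084, 0.996, -0.0, -0.0]
contact_force: [0.2, 0.2, -0.2]
grip_width: -0.002
```

```bash
python3 - <<'E'
from h import *
lamp()
c=ctrl.get_image("wrist"); cv2.imwrite("pics/w8.png",c["image"])
E
```

```text
t 8.92 lam [  40.3 -118.3  101.3] F lam [ 0.3  0.1 -0.2]
```

View pics/w8.png

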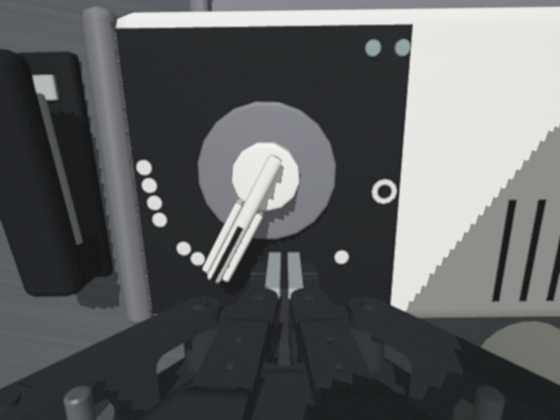

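The dial is now past the hump and moving on by itself. I withdraw while it settles.

Emit:
arm_command --plan '[0,10,0,0,0,10,0,0,0,0,-20,0,0,0,-40,0,0,0,-40,0]'

```text
clock: 9.38
ee_pos: [0.6448, -0.1048, 0.2012]
tool_rot: [-0.084, 0.996, 0.0, -0.001]
contact_force: [0.9, -0.6, 0.3]
grip_width: 0.003
```

```bash
python3 - <<'E'
from h import *
lamp()
c=ctrl.get_image("wrist"); cv2.imwrite("pics/w9.png",c["image"])
E
```

```text
t 9.38 lam [ 39.9 -96.6 201.2] F lam [ 0.7 -0.7  0.3]
```

View pics/w9.png

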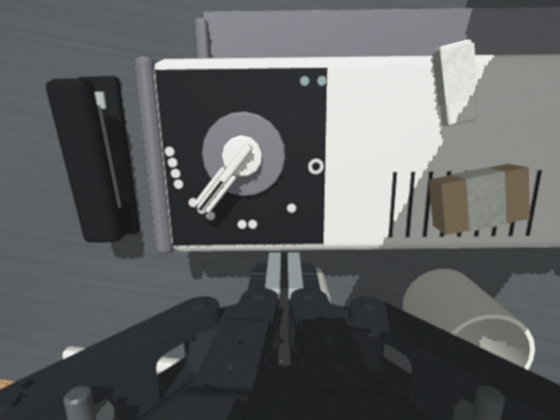

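The two dots at (247,224) are now uncovered, and the tab points at the three-dot mark near (195,205). I move the arm clear and check from the top camera.

Emit:
arm_command --plan '[30,25,-10,0,30,25,0,0,30,25,0,0,30,25,0,0,30,25,0,0]'

```text
clock: 9.85
ee_pos: [0.475, -0.0067, 0.2108]
tool_rot: [-0.084, 0.996, 0.0, 0.0]
contact_force: [0.1, 0.1, 0.6]
grip_width: -0.001
```

Emit:
arm_command --plan '[20,35,0,0,20,35,0,0,20,35,0,0,20,35,0,0,0,0,0,0]'

```text
clock: 10.27
ee_pos: [0.371, 0.1209, 0.2116]
tool_rot: [-0.087, 0.996, 0.001, 0.001]
contact_force: [0.2, -0.7, 0.3]
grip_width: -0.002
```

```bash
python3 - <<'E'
from h import *
lamp()
P0=np.load("top.npz")["P"]
for n in ["side","top"]:
    c=ctrl.get_image(n); P=cloud(c); cv2.imwrite(f"pics/{n}10.png",cv2.resize(c["image"][130:330,200:400] if n=="side" else c["image"][150:290,200:450],None,fx=3,fy=3,interpolation=cv2.INTER_CUBIC))
    Q=P.copy(); Q[...,0]=(P[...,:2]-C)@ex; Q[...,1]=(P[...,:2]-C)@ey
    q=(Q[...,2]>0.095)&(Q[...,2]<0.13)&(abs(Q[...,0])<0.06)&(abs(Q[...,1]-0.15)<0.045)
    print(n,"lever",q.sum(), np.round(np.percentile(Q[q],[2,50,98],axis=0)*1000,1).tolist() if q.any() else "")
    d=(abs(Q[...,1]+0.14)<0.05)&(abs(Q[...,0])<0.07)&(Q[...,2]>0.1015)&(Q[...,2]<.112)
    A=Q[d][:,:2]; 
    vx,vy,x0,y0=cv2.fitLine(A.astype(np.float32),cv2.DIST_HUBER,0,0.001,0.001).ravel(); print(" tab angle cw deg from +x",np.rad2deg(np.arctan(-vy/vx)),A.mean(0),len(A))
    for t in ["staple_box","eraser","mug","glue_stick"]:
        r=ctrl.spot_point(c,t); 
        if r: u,v=r[0]["location"]; print(" ",t,round(r[0]["p"],2),np.round(at_height(c,u,v,.08 if t in("staple_box","eraser") else 0)*1e3))
E
```

```text
t 10.27 lam [-188.3  175.   211.6] F lam [ 0.1 -0.8  0.3]
side lever 111 [[6.0, 129.2, 96.2], [14.7, 138.6, 109.2], [24.5, 161.0, 118.9]]
 tab angle cw deg from +x 41.54584 [ 0.01068165 -0.1417264 ] 146
  staple_box 0.73 [610.  42.  80.]
  eraser 0.71 [527.  -9.  80.]
  mug 0.97 [736.  79.   0.]
  glue_stick 0.61 [734. -65.   0.]
top lever 181 [[5.2, 133.7, 96.1], [15.2, 149.2, 113.1], [26.8, 165.8, 123.0]]
 tab angle cw deg from +x 40.874435 [ 0.01183321 -0.1371355 ] 111
  staple_box 0.67 [609.  32.  80.]
  mug 0.9 [733.  83.   0.]
  glue_stick 0.51 [735. -57.   0.]
```

View pics/top10.png

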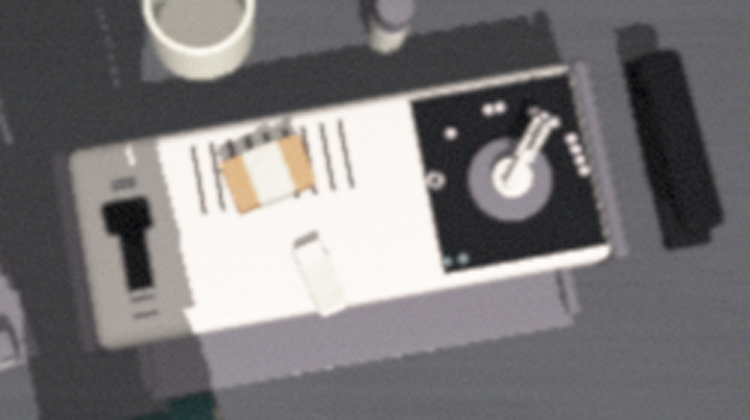

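View pics/side10.png

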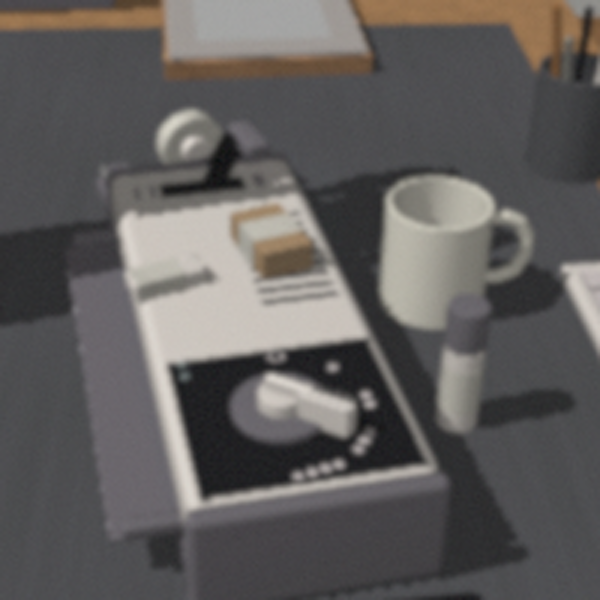

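Seen from the top, the pointer is about 41° clockwise of straight back, which is the three-dot mark. The lever leans back and the bystanders look unmoved, so I hand in.

```bash
python3 -c "
from h import *
print(ctrl.job_done()); lamp()"
```

```text
the job is handed in; nothing more can be done
None
the job is handed in; nothing more can be done
```

The laminator is set for thick pouches: the roller-release lever is back against its stop and the dial pointer rests at the three-dot mark. I handed the job in at about 10.5 s.

- **Lever:** I pushed it first, with shut fingertips. At the stop the force rose to about 61 N along the push (about 67 N in all) with almost no travel. That is more than the job needed: the first press, at about 27 N, had already reached the stop. It stayed below the 120 N wrist limit. Afterwards the paddle's top edge was about 27 mm behind the machine's centre line, about as far back as it had been forward at the start, which fits the stop.
- **Dial:** It started at two dots, so one click was enough. I pushed the tab with at most about 15 N measured until it passed the hump. It then turned on by itself, and I withdrew.
- **Last checks:** The pointer angle measured 40.9° from the top camera and 41.5° from the side camera. The nominal is 40°, and I put the difference down to measuring error. The arm was clear and touching nothing.
- **Other things on the desk:** In the pictures, the staple box, eraser, mug, glue stick, stapler and tape dispenser all looked unmoved. I did not compare their before and after positions numerically. In the last top picture the network missed the eraser, but it shows plainly in its place.

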